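Find the solid spindle weight, clamp the record, put the hollow ones away

TASK

First pull the low cabinet's drawer out fully to its stop, then lay the black rubber disc flat and centred on the label of the red record. Exactly one of the look-alike steel spindle weights is solid and the rest are hollow: tell them apart by lifting, stand the solid one upright and centred on the disc (never set a hollow one on it), put every hollow one in the drawer and push the drawer fully shut. Leave the other things on the table where they are.

Things in the scene. Friction and masses are not known exactly. Their poses are not given: they have to be found in the camera images.
- drawer (a joint): how far the drawer is out of the low cabinet, m: 0 shut, growing as it is pulled towards the robot's side. It slides with 1 to 3 N of friction and stays where left; it has a firm stop somewhere between 80 and 140 mm, to be felt for.
- drawer_handle (a point): middle of the drawer's steel bar handle, a bar 9 mm thick and 90 mm long, 35 mm in front of the drawer's front, 50 mm above the table; the cabinet's flat top is 85 mm above the table. Axes: x points into the cabinet (the drawer is pulled out along -x), y along the bar, z up. Moves with the drawer.
- drawer_floor (a point): a point on the drawer's inner floor (12 mm above the table), midway across and 56 mm behind the inner face of its front; same axes as the handle, moves with the drawer. Inside, the floor is 262 mm wide (y) and 167 mm long (x from -56 to +111 mm); its sides are 32 mm high, its front rises to 70 mm above the table. With the drawer at its stop the floor is open to above from x = -56 to +59 mm; under the cabinet's top a weight standing on the floor clears it.
- label (a point): centre of the label, on the upper face of a translucent red 7-inch record (175 mm across) lying on a fixed low cleaning platter with a round black base 170 mm across; 50 mm above the table, nothing sticks up there.
- disc_center (a point): a plain round black rubber disc 62 mm across and 16 mm thick, 60 g, lying flat on the table at the start. The point is its centre, 8 mm above its underside.
- puck_a_center (a point): a spindle weight of bare steel: a round foot 56 mm across and 14 mm high with a plain round knob 32 mm across on it, 48 mm high overall, standing upright. The point is its centre, 24 mm above its underside; z is its upright axis. All weights look alike: solid steel ones weigh about 0.45 to 0.6 kg, hollow ones about 0.13 to 0.17 kg, and only lifting tells which. May be absent.
- puck_b_center (a point): a spindle weight of bare steel: a round foot 56 mm across and 14 mm high with a plain round knob 32 mm across on it, 48 mm high overall, standing upright. The point is its centre, 24 mm above its underside; z is its upright axis. All weights look alike: solid steel ones weigh about 0.45 to 0.6 kg, hollow ones about 0.13 to 0.17 kg, and only lifting tells which. May be absent.
- puck_c_center (a point): a spindle weight of bare steel: a round foot 56 mm across and 14 mm high with a plain round knob 32 mm across on it, 48 mm high overall, standing upright. The point is its centre, 24 mm above its underside; z is its upright axis. All weights look alike: solid steel ones weigh about 0.45 to 0.6 kg, hollow ones about 0.13 to 0.17 kg, and only lifting tells which. May be absent.
- puck_d_center (a point): a spindle weight of bare steel: a round foot 56 mm across and 14 mm high with a plain round knob 32 mm across on it, 48 mm high overall, standing upright. The point is its centre, 24 mm above its underside; z is its upright axis. All weights look alike: solid steel ones weigh about 0.45 to 0.6 kg, hollow ones about 0.13 to 0.17 kg, and only lifting tells which. May be absent.
- puck_e_center (a point): a spindle weight of bare steel: a round foot 56 mm across and 14 mm high with a plain round knob 32 mm across on it, 48 mm high overall, standing upright. The point is its centre, 24 mm above its underside; z is its upright axis. All weights look alike: solid steel ones weigh about 0.45 to 0.6 kg, hollow ones about 0.13 to 0.17 kg, and only lifting tells which. May be absent.
- puck_f_center (a point): a spindle weight of bare steel: a round foot 56 mm across and 14 mm high with a plain round knob 32 mm across on it, 48 mm high overall, standing upright. The point is its centre, 24 mm above its underside; z is its upright axis. All weights look alike: solid steel ones weigh about 0.45 to 0.6 kg, hollow ones about 0.13 to 0.17 kg, and only lifting tells which. May be absent.
- brush_head: Round brush head with a bayonet socket, 48 mm across, 38 mm high, among the weights. A bystander, to be left alone. The point is the centre of its underside.
- jar: Milky glass jar with metal lid, 54 mm across, 54 mm high, among the weights. A bystander, to be left alone. The point is the centre of its underside.
- handle: Aluminium brush handle, 142 mm long, 20 mm high, lying at the back. A bystander, to be left alone. The point is the centre of its underside.
- drying_peg: Wooden drying peg, 50 mm square foot, 82 mm high, at the back. A bystander, to be left alone. The point is the centre of its underside.
- spray: Bottle 56 mm across, 130 mm high, at the back left. A bystander, to be left alone. The point is the centre of its underside.
- stylus_box: Small cardboard box, 60 x 90 x 30 mm, at the back. A bystander, to be left alone. The point is the centre of its underside.
Things that resemble listed ones, but are neither listed nor needed, are in the scene too. What is shaped like the part that bears puck_a_center but pink or turquoise is not meant.

How it is judged (in metres and radians):
On the way, in this order (a step that is already met when the one before it is completed fails the run):
1. the drawer is pulled out to its stop (value of joint drawer above 0.113 m), for 0.2 s.
2. the disc lies flat and centred on the record's label, let go (horizontal distance between disc_center and label below 0.01 m and z of disc_center in the frame of label below 0.012 m and angle between disc_center's own z axis and vertical below 0.08 rad and contact force between the fingers and disc below 0.1 N), for 0.2 s.
3. the solid weight stands centred on the disc, let go (horizontal distance between disc_center and label below 0.01 m and z of disc_center in the frame of label below 0.012 m and angle between disc_center's own z axis and vertical below 0.08 rad and horizontal distance between each of puck_b_center, puck_e_center and disc_center below 0.01 m and z of puck_b_center in the frame of disc_center between 0.027 and 0.036 m and angle between each of puck_b_center, puck_e_center's own z axis and vertical below 0.1 rad and z of puck_e_center in the frame of disc_center between 0.027 and 0.036 m and contact force between the fingers and puck_b below 0.1 N and contact force between the fingers and puck_e below 0.1 N), for 0.2 s.
At the end, for the whole second after the job is handed in: The disc lies flat within 10 mm of the label's centre, the solid weight stands upright on it within 10 mm of its centre, every hollow weight is in the drawer, the drawer is shut to within 6 mm, and all is at rest (horizontal distance between disc_center and label below 0.01 m and z of disc_center in the frame of label below 0.012 m and angle between disc_center's own z axis and vertical below 0.08 rad and horizontal distance between each of puck_b_center, puck_e_center and disc_center below 0.01 m and z of puck_b_center in the frame of disc_center between 0.027 and 0.036 m and angle between each of puck_b_center, puck_e_center's own z axis and vertical below 0.1 rad and z of puck_e_center in the frame of disc_center between 0.027 and 0.036 m and x of puck_a_center in the frame of drawer_floor between -0.06 and 0.115 m and y of puck_a_center in the frame of drawer_floor between -0.135 and 0.135 m and z of each of puck_a_center, puck_c_center, puck_d_center, puck_f_center in the frame of drawer_floor below 0.035 m and x of puck_c_center in the frame of drawer_floor between -0.06 and 0.115 m and y of puck_c_center in the frame of drawer_floor between -0.135 and 0.135 m and x of puck_d_center in the frame of drawer_floor between -0.06 and 0.115 m and y of puck_d_center in the frame of drawer_floor between -0.135 and 0.135 m and x of puck_f_center in the frame of drawer_floor between -0.06 and 0.115 m and y of puck_f_center in the frame of drawer_floor between -0.135 and 0.135 m and linear speed of each of puck_a, puck_b, puck_c, puck_d, puck_e, puck_f, disc below 0.02 m/s and value of joint drawer below 0.006 m); the robot touches nothing.
It fails at once if a bystander is moved more than 50 mm or tipped over (distance of any of brush_head, jar, handle, drying_peg, spray, stylus_box from where it was at the start of the episode above 0.05 m or angle between any of brush_head, jar, handle, drying_peg, spray, stylus_box's own z axis and vertical above 0.7 rad).
It fails at once if a hollow weight is set on the disc ((horizontal distance between puck_a_center and disc_center below 0.025 m and contact force between puck_a and disc above 0.5 N) or (horizontal distance between puck_c_center and disc_center below 0.025 m and contact force between puck_c and disc above 0.5 N) or (horizontal distance between puck_d_center and disc_center below 0.025 m and contact force between puck_d and disc above 0.5 N) or (horizontal distance between puck_f_center and disc_center below 0.025 m and contact force between puck_f and disc above 0.5 N)).
Of puck_b, puck_e only 1 to 1 are there at a start; the rules pass over those that are not, and their reading is None.
Of puck_a, puck_c, puck_d, puck_f only 2 to 3 are there at a start; the rules pass over those that are not, and their reading is None.
At some moment in a run one of puck_a, puck_c, puck_d, puck_f may be knocked a few centimetres aside while the robot is not near it.
It also fails if it takes over 210 s, if anything falls off the work surface, if the arm or the gripper's body presses on something with over 40 N, if the wrist force passes 120 N, or if a joint passes its speed limit or range.

ROBOT

A 6-joint arm with a two-finger parallel gripper is mounted at the origin on the work surface. World frame = base frame: x ahead of the robot, y to its left, z up, the work surface at z = 0. Lengths are in mm, angles in degrees, forces in N, time in s.
With the tool pointing down it reaches from about 275 to 825 mm from the base axis. Payload 4.9 kg.
Tool frame: the origin (TCP) lies midway between the tips of the shut fingers; the grasp point (between the pads) lies env.grip_depth behind it (env.grip_depth is the distance from the TCP to the grasp point, in mm); z points along the fingers, y is the line along which they close (so a half turn about z gives the same grasp; the last joint's range is limited). The gripper opens to 85 mm and grips with 20 to 120 N. Pads are 22 mm wide; open, the fingers measure 114 mm over their backs; the gripper's body (76 mm by 85 mm) begins 54 mm behind the grasp point. The pads swing forward as they close: fully open they stand 13 mm farther back than shut.
Start: joints at [-84.752, 18.69, -11.035, 60.275, 0, 82.311], TCP at [123.148, -536.053, 231.281] pointing down, gripper open.
Joint ranges: [-152.03, 152.03], [-55.5, 102.48], [-74.3, 77.21], [-110.64, 120.58], [-84.22, 78.4], [-180, 180]. Speed limits (degrees/s): [147.25, 147.25, 180, 180, 180, 180].

INTERFACE

Orientations are given as a 3x3 rotation matrix whose columns are the frame's x, y, z axes.
In Python, from station import env gives the robot as it stands.
- The arm moves only by the shell command python3 -m creep 'ROWS' [FORCE]. ROWS is text: rows parted by semicolons, each of 5 numbers parted by spaces: the shift along the world's x, y, z in m, then the turn about the world's z in degrees, then the opening, from 0 (shut) to 1 (fully open). In form: tx ty tz spin fingers; .... A call has 1 to 8 rows; each row is the pose to reach, as a shift and turn from the pose commanded when the call began; what a row does not reach only later rows make up. A row lasts 1/10 s, in which the tool goes at most 50 mm and 8.59 degrees, less where a joint would pass 70% of its speed; a pose out of reach is approached as far as the arm can. A call with a gripper value outside its range is refused whole. The fingers move at their own pace and stop on an object; FORCE is the grip in N (left out, the last holds). Time passes only in rows, so rows that repeat a pose let the fingers close. It gives the time, the measured TCP pose, the force, the opening and the grip force at its end, in the units of the state.
- env.observe(): the state, without advancing time (a new reading comes with each control period).
- env.read_camera(name): name is "side" or "top" or "wrist"; returns a dict with "frame" (384x512x3 uint8, red, green, blue), "depth" (384x512 float32, mm along the optical axis (not along the pixel's ray), 0 where there is no reading), "intrinsics" (3x3 intrinsics, pixels), "camera_from_world" (4x4, takes a point from world to camera coordinates). Camera axes: x right, y down, z forward; pixel columns grow to the right and rows downward; lengths in mm; the calibration is good to about 2 mm. The wrist camera is an equidistant fisheye: a pixel r from the principal point sees the ray r / f radians off the axis. A picture is of the moment at which its call begins.
- env.finish_job(): hands the job in; it is judged then, once.
The state is a dict: "time_s": time; "joint_pos": joint angles; "joint_vel": joint speeds; "joint_torque": joint torques, N m; "eef_pos": TCP position; "orientation": TCP orientation; "wrist_force": force on the tool from outside, world axes, zero at the start; "moment": the same for the moment, N m; "grip_width": finger opening in mm; "grip_force": force on a finger pad.
Only numpy, scipy, OpenCV 4.12 (cv2) and the standard library are available. Lean on these libraries where they do the work, as an engineer would, in place of code of your own. Each camera call takes 0.05 s, during which the arm holds its last target. There are 200 camera calls.

## Working session

There is one attempt and no reset: what is moved stays moved. The work goes in short steps, Python scripts to look and compute and a shell command to move; the robot and the scene stay as the last step left them, time stands still between calls to the robot, and variables do not carry over. Pictures are saved under pics/ and viewed, at most 14 in all, crops included, and the job is handed in when it is done.

```bash
mkdir -p pics; ls; cat > h.py <<'E'
import numpy as np, cv2
from station import env
def cam(n,save=None):
    c=env.read_camera(n)
    if save: cv2.imwrite('pics/'+save,cv2.cvtColor(c['frame'],cv2.COLOR_RGB2BGR))
    return c
def ray(c,u,v,fish=False):
    K=c['intrinsics'];T=c['camera_from_world'];R=T[:3,:3];o=-R.T@T[:3,3]
    x=(u-K[0,2])/K[0,0];y=(v-K[1,2])/K[1,1]
    if fish:
        r=np.hypot(x,y);d=np.array([np.sin(r)*x/max(r,1e-9),np.sin(r)*y/max(r,1e-9),np.cos(r)])
    else: d=np.array([x,y,1.])
    return o,R.T@d
def onz(c,u,v,z,fish=False):
    o,d=ray(c,u,v,fish);return o+d*(z-o[2])/d[2]
def pt(c,u,v):  # by depth (pinhole)
    o,d=ray(c,u,v);return o+d*c['depth'][int(v),int(u)]
E
python3 - <<'E'
from h import *
s=env.observe();print(env.grip_depth,{k:np.round(v,2).tolist() for k,v in s.items()})
for n in('top','side','wrist'):
    c=cam(n,n+'0.png');print(n,np.round(c['intrinsics'],1).tolist(),np.round(c['camera_from_world'],3).tolist())
import cv2
a=cv2.imread('pics/top0.png');cv2.imwrite('pics/top0b.png',cv2.resize(a,(800,600),interpolation=cv2.INTER_CUBIC))
E
```

```text
pics
18.700000000000003 {'time_s': 0.0, 'joint_pos': [-84.76, 18.73, -11.09, 60.28, -0.0, 82.31], 'joint_vel': [-0.03, 0.16, 0.0, -0.01, 0.06, 0.08], 'joint_torque': [0.0, -44.34, 26.24, 0.02, -0.0, -0.0], 'eef_pos': [123.03, -535.43, 230.49], 'orientation': [[0.97, 0.22, -0.0], [0.22, -0.97, 0.0], [0.0, -0.0, -1.0]], 'wrist_force': [-0.51, -0.54, 0.66], 'moment': [-0.0, -0.02, -0.0], 'grip_force': 0.0, 'grip_width': 85.47}
top [[464.5, 0.0, 255.1], [0.0, 464.5, 185.9], [0.0, 0.0, 1.0]] [[0.005, -1.0, 0.03, -10.01], [-0.987, -0.01, -0.162, 573.285], [0.162, -0.029, -0.986, 1217.222], [0.0, 0.0, 0.0, 1.0]]
side [[372.6, 0.0, 251.6], [0.0, 372.6, 190.1], [0.0, 0.0, 1.0]] [[-0.958, -0.285, 0.02, 524.59], [-0.184, 0.562, -0.807, 146.797], [0.219, -0.777, -0.591, 780.837], [0.0, 0.0, 0.0, 1.0]]
wrist [[297.3, 0.0, 256.2], [0.0, 297.3, 190.9], [0.0, 0.0, 1.0]] [[0.223, -0.975, -0.001, -548.992], [-0.928, -0.213, 0.304, -38.821], [-0.297, -0.067, -0.953, 380.515], [0.0, 0.0, 0.0, 1.0]]
```

View pics/top0b.png

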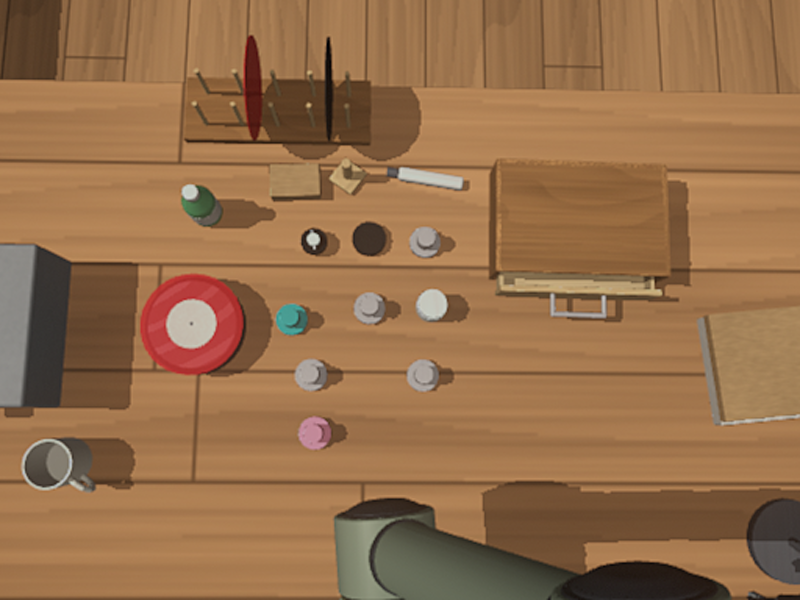

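View pics/side0.png

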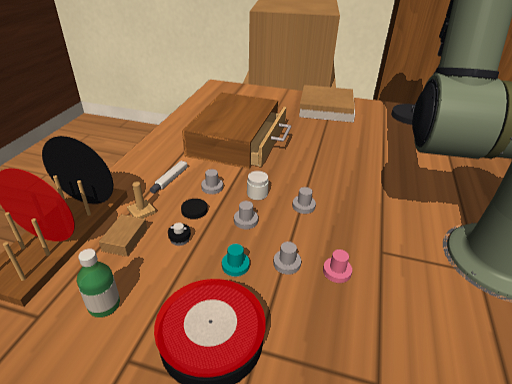

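The top view (800-wide) shows four steel weights at (425,241), (369,307), (311,374) and (423,375), with decoys in teal (292,319) and pink (315,433). The black rubber disc is at (369,238), and the brush head at (314,241) has a white knob, so it isn't the disc. The jar is at (432,305), the label at (191,323), and the handle bar at (578,313) on a drawer that is slightly open.

```bash
cat >> h.py <<'E'
def world(c):
    K=c['intrinsics'];T=c['camera_from_world'];R=T[:3,:3];o=-R.T@T[:3,3]
    v,u=np.mgrid[:384,:512];d=np.stack([(u-K[0,2])/K[0,0],(v-K[1,2])/K[1,1],np.ones_like(u)],-1)
    return o+(d@R)*c['depth'][...,None]
def blobs(m,W,mn=20):
    n,l,s,ce=cv2.connectedComponentsWithStats(m.astype(np.uint8))
    return [(np.round(ce[i],1),int(s[i,4]),np.round(W[l==i].mean(0),1),np.round(np.ptp(W[l==i],0),0)) for i in range(1,n) if s[i,4]>=mn]
E
cat > scene.py <<'E'
from h import *
c=cam('top');W=world(c);f=c['frame'];hsv=cv2.cvtColor(f,cv2.COLOR_RGB2HSV);z=W[...,2]
reg=(W[...,0]>150)&(W[...,0]<720)&(abs(W[...,1])<500)
print('tabletop z',np.median(z[(W[...,0]>300)&(W[...,0]<500)&(abs(W[...,1])<200)]))
grey=(hsv[...,1]<60)&reg
for nm,m in (('knobs',grey&(z>38)&(z<52)),('feet',grey&(z>8)&(z<20)),('dark',reg&(hsv[...,2]<75)&(z>8)&(z<25)),('label',grey&(z>44)&(z<60)),('handle',grey&(z>40)&(z<58)&(W[...,1]<-150))):
    print(nm)
    for b in blobs(m,W,15): print('  ',b[0],b[1],b[2],b[3], 'onz', )
E
python3 scene.py
```

```text
tabletop z 0.9626032659497241
knobs
   [133.3 138.6] 31 [702.  329.8  45.2] [24. 39. 14.] onz
   [272.6 151.7] 101 [669.3 -53.3  47.4] [32. 31. 14.] onz
   [200.6 152.4] 29 [666.5 144.9  40.6] [23. 19.  5.] onz
   [236.2 194.9] 102 [548.   45.6  47.9] [30. 30. 13.] onz
   [268.2 193.1] 15 [554.  -41.3  47. ] [19. 11. 12.] onz
   [122.  207.1] 545 [512.1 350.   49.4] [81. 81. 10.] onz
   [274.6 201.9] 18 [530.4 -58.9  42.4] [11. 35. 12.] onz
   [197.8 238.5] 105 [429.9 146.1  47.6] [29. 30. 12.] onz
   [271.2 238.8] 102 [430.4 -49.4  47.9] [29. 30. 11.] onz
feet
   [270.9 156.1] 159 [664.3 -50.8  14.5] [55. 54. 12.] onz
   [236.1 197.4] 176 [545.8  46.1  14.5] [54. 50. 11.] onz
   [199.  239.9] 191 [428.  145.7  14.6] [52. 52. 10.] onz
   [269.7 240. ] 195 [428.8 -47.4  14.3] [52. 52. 12.] onz
dark
   [235.9 152.4] 340 [673.6  48.1  16.2] [57. 56. 15.] onz
   [147.8 227.2] 32 [461.2 285.7  16.5] [55. 46. 16.] onz
label
   [134.5 137.5] 26 [703.3 325.2  52. ] [24. 26. 15.] onz
   [272.7 151.3] 102 [670.  -53.7  48.6] [32. 31. 13.] onz
   [276.5 193.7] 263 [551.3 -63.4  54.5] [48. 49. 16.] onz
   [236.2 194.7] 107 [548.5  45.6  48.6] [30. 30. 12.] onz
   [370.3 197.8] 162 [ 542.7 -318.5   53.7] [39. 96. 13.] onz
   [122.1 206.8] 761 [512.8 349.5  50.6] [81. 81. 16.] onz
   [197.8 238.4] 104 [430.2 146.1  48.4] [29. 30. 10.] onz
   [271.2 238.9] 108 [430.  -49.4  48.5] [29. 30.  9.] onz
handle
   [370.2 197.8] 153 [ 542.7 -318.4   53.4] [39. 96. 11.] onz
```

```bash
python3 - <<'E'
from h import *
c=cam('top');W=world(c);hsv=cv2.cvtColor(c['frame'],cv2.COLOR_RGB2HSV);z=W[...,2]
m=(hsv[...,1]<60)&(z>42)&(z<62)&(W[...,1]<-200)&(abs(W[...,0]-535)<40)
P=W[m];x0=P[:,0].min();print(x0,np.percentile(P[:,2],[5,50,95]))
B=P[P[:,0]<x0+14]
for lo in range(-370,-260,12):
    q=B[(B[:,1]>=lo)&(B[:,1]<lo+12)]
    if len(q): print(lo,len(q),q.mean(0).round(1))
# drawer front top edge, z~70, and cabinet top
F=W[(z>63)&(z<76)&(W[...,1]<-180)&(W[...,0]>520)&(W[...,0]<610)]
for lo in range(-460,-200,40):
    q=F[(F[:,1]>=lo)&(F[:,1]<lo+40)]
    if len(q): print('front',lo,len(q),q.mean(0).round(1),q[:,0].min().round(1))
C=W[(z>80)&(z<92)&(W[...,1]<-150)&(W[...,0]>540)&(W[...,0]<800)]
r=cv2.minAreaRect(C[:,:2].astype(np.float32));print(r)
E
```

```text
530.7709155967361 [49.24050445 54.00107592 57.98305661]
-370 13 [ 537.2 -361.6   53.9]
-358 14 [ 534.2 -352.1   55.1]
-346 11 [ 534.  -340.6   54.2]
-334 15 [ 533.9 -328.1   54.4]
-322 12 [ 533.9 -316.1   53.3]
-310 11 [ 534.7 -304.9   54. ]
-298 11 [ 535.3 -292.9   54.5]
-286 12 [ 537.1 -279.5   54.3]
-274 9 [ 538.2 -272.1   54.6]
front -460 55 [ 572.1 -439.1   70.1] 567.5
front -420 60 [ 573.5 -399.5   69.7] 568.2
front -380 59 [ 574.7 -359.6   70.4] 569.3
front -340 61 [ 575.1 -319.1   69.4] 569.8
front -300 58 [ 576.1 -279.7   70.3] 571.3
front -260 58 [ 576.6 -239.6   70. ] 571.4
front -220 60 [ 578.  -200.    70.5] 573.4
((701.5737915039062, -322.44488525390625), (302.8768005371094, 200.91648864746094), 88.90255737304688)
```

```bash
python3 -m creep '0.04 0.02 0 8 0.3; 0.08 0.045 0 16 0.3;0.12 0.065 0 24 0.3;0.16 0.085 0 32 0.3;0.2 0.105 0 40 0.3;0.24 0.13 0 48 0.3;0.28 0.15 0 56 0.3;0.32 0.17 0 64 0.3' 40
```

```text
time_s: 1.05
eef_pos: [444.6, -364.8, 231.3]
orientation: [[0.22, 0.975, 0.0], [0.975, -0.22, -0.0], [-0.0, 0.0, -1.0]]
wrist_force: [-0.5, -0.5, 0.3]
grip_width: 25.4
grip_force: 0.0
```

```bash
python3 -m creep '0.045 0.024 -0.01 6 0.3;0.0902 0.0478 -0.04 11.5 0.3;0.0902 0.0478 -0.09 11.5 0.3;0.0902 0.0478 -0.12 11.5 0.3;0.0902 0.0478 -0.12 11.5 0.3'; python3 - <<'E'
from h import *
cam('wrist','w1.png')
E
```

```text
time_s: 1.55
eef_pos: [530.2, -314.9, 105.6]
orientation: [[0.026, 1.0, -0.009], [1.0, -0.026, 0.007], [0.006, -0.009, -1.0]]
wrist_force: [-1.2, 0.1, -0.2]
grip_width: 25.7
grip_force: 0.0
```

View pics/w1.png

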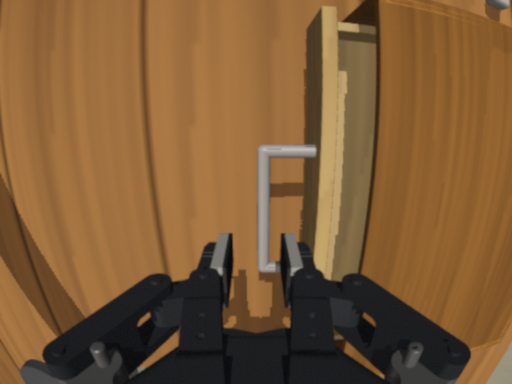

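The bar (column 264, rows 150–265) runs between the two fingers (columns 226–288), so I can descend straight down and grip.

```bash
python3 -m creep '0 0 -0.01 0 0.3;0 0 -0.04 0 0.3;0 0 -0.078 0 0.3;0 0 -0.078 0 0.3;0 0 -0.078 0 0;0 0 -0.078 0 0;0 0 -0.078 0 0;0 0 -0.078 0 0' 60
```

```text
time_s: 2.4
eef_pos: [534.4, -319.3, 35.4]
orientation: [[0.027, 1.0, 0.002], [1.0, -0.027, -0.002], [-0.002, 0.002, -1.0]]
wrist_force: [-1.3, -0.5, 4.6]
grip_width: 7.0
grip_force: 59.2
```

```bash
python3 -m creep '-0.01 0 0 0 0;-0.025 0.0005 0 0 0;-0.04 0.001 0 0 0;-0.055 0.0012 0 0 0;-0.065 0.0014 0 0 0;-0.07 0.0015 0 0 0;-0.075 0.0016 0 0 0;-0.075 0.0016 0 0 0'; python3 -m creep '-0.005 0 0 0 0;-0.01 0 0 0 0;-0.015 0 0 0 0;-0.015 0 0 0 0'
```

```text
time_s: 3.2
eef_pos: [458.8, -317.8, 35.4]
orientation: [[0.028, 1.0, 0.003], [1.0, -0.028, -0.003], [-0.003, 0.003, -1.0]]
wrist_force: [-0.8, 1.1, 10.6]
grip_width: 6.6
grip_force: 60.6
time_s: 3.6
eef_pos: [444.0, -317.4, 35.4]
orientation: [[0.027, 1.0, 0.003], [1.0, -0.027, -0.002], [-0.002, 0.003, -1.0]]
wrist_force: [-0.7, 0.4, 10.3]
grip_width: 6.6
grip_force: 60.7
```

```bash
python3 -m creep '-0.005 0 0 0 0;-0.01 0.0002 0 0 0;-0.013 0.0003 0 0 0;-0.016 0.0004 0 0 0;-0.018 0.0004 0 0 0;-0.018 0.0004 0 0 0'; python3 -m creep '-0.004 0 0 0 0;-0.008 0.0002 0 0 0;-0.012 0.0003 0 0 0;-0.012 0.0003 0 0 0'
```

```text
time_s: 4.2
eef_pos: [439.7, -317.4, 35.6]
orientation: [[0.022, 0.999, 0.031], [1.0, -0.022, 0.001], [0.002, 0.031, -1.0]]
wrist_force: [38.1, 4.6, -19.6]
grip_width: 6.5
grip_force: 58.2
time_s: 4.6
eef_pos: [439.6, -317.5, 35.9]
orientation: [[0.017, 0.998, 0.055], [1.0, -0.017, 0.004], [0.005, 0.055, -0.998]]
wrist_force: [73.7, 5.5, -47.0]
grip_width: 6.4
grip_force: 57.3
```

```bash
python3 -m creep '0.01 0 0 0 0;0.025 0 0 0 0;0.026 0 0 0 0.3;0.026 0 0 0 0.3;0.026 0 0 0 0.3;0.026 0 0.03 0 0.3;0.026 0 0.08 0 0.3;0.026 0 0.13 0 0.3'; python3 -m creep '0.01 0.03 0.02 0 1; 0.02 0.08 0.02 0 1;0.05 0.12 0.02 0 1;0.08 0.16 0.02 0 1;0.11 0.2 0.02 0 1;0.14 0.24 0.02 0 1;0.17 0.28 0.02 0 1;0.2 0.32 0.02 0 1';
```

```text
time_s: 5.4
eef_pos: [437.3, -315.1, 163.7]
orientation: [[0.029, 1.0, -0.003], [1.0, -0.029, 0.002], [0.002, -0.003, -1.0]]
wrist_force: [0.9, -1.2, 0.2]
grip_width: 25.2
grip_force: 0.0
time_s: 6.2
eef_pos: [638.7, 4.4, 182.9]
orientation: [[0.028, 1.0, -0.001], [1.0, -0.028, -0.0], [-0.0, -0.001, -1.0]]
wrist_force: [0.8, -0.6, 0.1]
grip_width: 85.9
grip_force: 0.0
```

```bash
python3 -m creep '0.035 0.0436 -0.02 0 1;0.035 0.0436 -0.05 0 1;0.035 0.0436 -0.05 0 1'; python3 - <<'E'
from h import *
c=cam('wrist','w2.png')
hsv=cv2.cvtColor(c['frame'],cv2.COLOR_RGB2HSV)
m=((hsv[...,2]<75)).astype(np.uint8)
n,l,s,ce=cv2.connectedComponentsWithStats(m)
for i in range(1,n):
    if s[i,4]>150:
        ys,xs=np.where(l==i); P=np.array([onz(c,u,v,16,True) for u,v in zip(xs,ys)])
        print(ce[i],s[i,4],P[:,:2].mean(0).round(1),np.ptp(P[:,:2],0).round(0),((P.max(0)+P.min(0))/2).round(1))
print(env.observe()['eef_pos'])
c=cam('top','t2.png');W=world(c);hsv=cv2.cvtColor(c['frame'],cv2.COLOR_RGB2HSV);z=W[...,2]
for b in blobs((hsv[...,2]<75)&(z>8)&(z<25)&(W[...,0]>500),W): print(b)
E
```

```text
time_s: 6.5
eef_pos: [670.3, 48.2, 127.8]
orientation: [[0.025, 1.0, -0.009], [1.0, -0.025, 0.0], [0.0, -0.009, -1.0]]
wrist_force: [-1.7, -0.7, -0.8]
grip_width: 85.0
grip_force: 0.0
[343.99213836  42.24213836] 636 [748.6 177.6] [10. 78.] [748.9 178.1  16. ]
[441.96202532  88.02320675] 1896 [852.2 144.7] [ 14. 184.] [852.3 143.4  16. ]
[487.02820157  53.49052242] 2163 [916.1 190.8] [ 87. 165.] [919.2 181.5  16. ]
[121.16923077  60.33076923] 260 [550.9 171.2] [36. 41.] [542.4 176.5  16. ]
[100.73634652  51.88323917] 531 [529.4 183. ] [32. 32.] [525.9 185.9  16. ]
[249.65550239  74.10167464] 1672 [666.7 148. ] [47. 48.] [666.2 148.6  16. ]
[ 46.55244755 113.58041958] 286 [457.  132.7] [28. 63.] [453.5 127.8  16. ]
[ 25.84703196 106.06621005] 438 [426.5 145.4] [39. 27.] [424.2 146.5  16. ]
[491.00689655 150.40344828] 290 [927.   85.2] [77. 23.] [926.1  86.   16. ]
[262.42382589 183.19387171] 3492 [675.3  51.7] [59. 62.] [675.3  51.1  16. ]
[137.1827957  196.96236559] 186 [554.8  41.4] [15. 23.] [554.6  39.6  16. ]
[384.32323232 218.63636364] 198 [795.7  13.1] [21. 26.] [797.9  10.7  16. ]
[254.70509585 337.26912445] 33282 [ 660.4 -166.3] [1109.  405.] [ 645.  -211.4   16. ]
[ 63.47777778 275.76111111] 180 [428.5 -59.8] [31. 33.] [428.4 -60.6  16. ]
[507.54143646 372.06077348] 181 [1195.7 -374.1] [ 89. 128.] [1208.5 -376.4   16. ]
[670.83985078  46.9280569  130.22749641]
(array([ 42.1, 189.6]), 97, array([562. , 577.9,  18. ]), array([124.,   5.,  17.]))
```

View pics/w2.png

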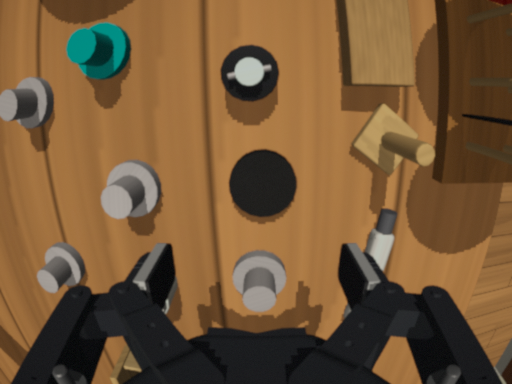

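Disc at (262,183), plain black and flat; the brush head with its white knob is at (250,73), clearly a different object. The fingers straddle the disc along x.

```bash
cat > disc.py <<'E'
from h import *
c=cam('wrist');hsv=cv2.cvtColor(c['frame'],cv2.COLOR_RGB2HSV)
n,l,s,ce=cv2.connectedComponentsWithStats((hsv[...,2]<75).astype(np.uint8))
for i in range(1,n):
    if 800<s[i,4]<9000 and abs(ce[i][0]-256)<80 and ce[i][1]<330:
        ys,xs=np.where(l==i); P=np.array([onz(c,u,v,16,True) for u,v in zip(xs,ys)])
        print(ce[i].round(),s[i,4],P[:,:2].mean(0).round(1),np.ptp(P[:,:2],0).round(0))
s=env.observe();print(s['eef_pos'],s['wrist_force'])
E
python3 -m creep '0 0 -0.02 0 1;0 0 -0.05 0 1;0 0 -0.05 0 1;0 0 -0.05 0 1'; python3 disc.py
```

```text
time_s: 7.0
eef_pos: [673.6, 45.6, 84.8]
orientation: [[0.029, 1.0, 0.0], [1.0, -0.029, -0.0], [-0.0, 0.0, -1.0]]
wrist_force: [0.5, 0.1, 0.6]
grip_width: 85.3
grip_force: 0.0
[241.  66.] 2466 [666.7 148.1] [48. 48.]
[258. 195.] 4881 [675.3  52.2] [59. 62.]
[674.6124465   45.81438516  85.60446535] [-0.15561976 -0.08301893  1.31075769]
```

```bash
python3 -m creep '0 0.0055 -0.03 0 1;0 0.0055 -0.06 0 1;0 0.0055 -0.08 0 1;0 0.0055 -0.087 0 1;0 0.0055 -0.087 0 1;0 0.0055 -0.087 0 1'; python3 -m creep '0 0 0 0 0.6;0 0 0 0 0.6;0 0 0 0 0.6;0 0 0 0 0.6;0 0 0 0 0.6' 40
```

```text
time_s: 7.65
eef_pos: [675.3, 52.2, -1.7]
orientation: [[0.027, 1.0, 0.003], [1.0, -0.027, -0.0], [-0.0, 0.003, -1.0]]
wrist_force: [0.5, 0.2, 0.7]
grip_width: 85.4
grip_force: 0.0
time_s: 8.15
eef_pos: [675.2, 52.4, -1.7]
orientation: [[0.027, 1.0, 0.003], [1.0, -0.027, -0.0], [-0.0, 0.003, -1.0]]
wrist_force: [-1.5, 0.7, 6.0]
grip_width: 60.3
grip_force: 42.8
```

```bash
python3 -m creep '0 0 0.03 0 0.6;0 0 0.08 0 0.6;0 0 0.13 0 0.6;0 0 0.17 0 0.6;0 0 0.17 0 0.6;0 0 0.17 0 0.6'; python3 - <<'E'
from h import *
for n in('top','side'):
    c=cam(n,n+'3.png');hsv=cv2.cvtColor(c['frame'],cv2.COLOR_RGB2HSV)
    W=world(c)
    red=(hsv[...,1]>150)&((hsv[...,0]<6)|(hsv[...,0]>172))&(W[...,2]>40)&(W[...,2]<60)&(W[...,0]<640)
    lab=(hsv[...,1]<60)&(W[...,2]>40)&(W[...,2]<60)&(np.hypot(W[...,0]-512,W[...,1]-350)<60)
    for nm,m in(('red',red),('lab',lab)):
        cs,_=cv2.findContours(m.astype(np.uint8),cv2.RETR_EXTERNAL,cv2.CHAIN_APPROX_NONE);k=max(cs,key=cv2.contourArea)
        Q=np.array([onz(c,u,v,50)[:2] for u,v in k[:,0]],np.float32);print(n,nm,cv2.minEnclosingCircle(Q),(Q.max(0)+Q.min(0))/2,np.ptp(Q,0))
E
```

```text
time_s: 8.75
eef_pos: [674.7, 52.4, 168.2]
orientation: [[0.027, 1.0, 0.003], [1.0, -0.027, -0.0], [-0.0, 0.003, -1.0]]
wrist_force: [-0.3, 0.3, -1.1]
grip_width: 60.0
grip_force: 43.6
top red ((513.5838623046875, 348.651123046875), 87.48081970214844) [511.88458 348.49707] [169.47925 173.21054]
top lab ((513.0894775390625, 349.392822265625), 41.644073486328125) [512.46216 349.76996] [80.737976 80.42886 ]
side red ((512.7349853515625, 350.5157470703125), 88.00691986083984) [512.83936 350.70044] [174.9986  175.24881]
side lab ((513.3216552734375, 349.6593017578125), 41.593597412109375) [513.3777 349.4715] [82.54956 82.44025]
```

```bash
python3 -m creep '-0.02 0.037 0 0 0.6;-0.04 0.074 0 0 0.6;-0.061 0.112 0 0 0.6;-0.082 0.15 0 0 0.6;-0.103 0.189 0 0 0.6;-0.124 0.228 0 0 0.6;-0.145 0.267 0 0 0.6;-0.1616 0.2972 0 0 0.6'; python3 -m creep '0 0 -0.03 0 0.6;0 0 -0.07 0 0.6;0 0 -0.095 0 0.6;0 0 -0.095 0 0.6;0 0 -0.095 0 0.6'
```

```text
time_s: 9.65
eef_pos: [509.4, 351.1, 164.1]
orientation: [[0.026, 1.0, -0.004], [1.0, -0.026, -0.001], [-0.002, -0.004, -1.0]]
wrist_force: [-0.2, -0.5, -0.7]
grip_width: 60.1
grip_force: 43.6
time_s: 10.15
eef_pos: [511.2, 349.1, 70.1]
orientation: [[0.027, 1.0, -0.003], [1.0, -0.027, -0.001], [-0.002, -0.003, -1.0]]
wrist_force: [-0.1, 0.5, -0.1]
grip_width: 60.4
grip_force: 43.6
```

```bash
python3 -m creep '0.002 0.0005 -0.01 0 0.6;0.002 0.0005 -0.018 0 0.6;0.002 0.0005 -0.02 0 0.6;0.002 0.0005 -0.02 0 0.6;0.002 0.0005 -0.02 0 0.6';python3 disc.py
```

```text
time_s: 10.65
eef_pos: [514.4, 350.2, 51.6]
orientation: [[0.027, 1.0, 0.0], [1.0, -0.027, 0.0], [0.0, 0.0, -1.0]]
wrist_force: [0.4, -0.6, -0.5]
grip_width: 60.5
grip_force: 43.6
[514.47720739 350.23496364  51.69988836] [ 0.44338055  0.43392976 -0.81064847]
```

```bash
python3 -m creep '-0.001 -0.0003 -0.0015 0 0.6;-0.001 -0.0003 -0.003 0 0.6;-0.001 -0.0003 -0.003 0 0.6;-0.001 -0.0003 -0.003 0 0.6'
```

```text
time_s: 11.1
eef_pos: [513.2, 349.9, 48.3]
orientation: [[0.027, 1.0, 0.0], [1.0, -0.027, 0.0], [0.0, 0.0, -1.0]]
wrist_force: [-1.3, 0.2, 0.0]
grip_width: 60.6
grip_force: 43.7
```

```bash
python3 -m creep '0 0 -0.0008 0 0.6;0 0 -0.0015 0 0.6;0 0 -0.0015 0 0.6;0 0 -0.0015 0 0.6'
```

```text
time_s: 11.5
eef_pos: [513.3, 349.9, 48.3]
orientation: [[0.027, 1.0, 0.001], [1.0, -0.027, 0.0], [0.0, 0.001, -1.0]]
wrist_force: [-4.1, -2.0, 10.5]
grip_width: 60.0
grip_force: 44.8
```

Contact (10 N upward): I'll release, rise and check the result.

```bash
python3 -m creep '0 0 0.001 0 0.6;0 0 0.001 0 0.8;0 0 0.001 0 1;0 0 0.001 0 1;0 0 0.02 0 1;0 0 0.06 0 1;0 0 0.11 0 1;0 0 0.15 0 1'; cat > dsk.py <<'E'
from h import *
for n in('top','side'):
    c=cam(n,n+'4.png');hsv=cv2.cvtColor(c['frame'],cv2.COLOR_RGB2HSV);W=world(c)
    m=(hsv[...,2]<80)&(W[...,2]>60)&(W[...,2]<72)&(np.hypot(W[...,0]-513,W[...,1]-350)<60)
    cs,_=cv2.findContours(m.astype(np.uint8),cv2.RETR_EXTERNAL,cv2.CHAIN_APPROX_NONE)
    if not cs: print(n,'none');continue
    k=max(cs,key=cv2.contourArea)
    Q=np.array([onz(c,u,v,66)[:2] for u,v in k[:,0]],np.float32);print(n,cv2.minEnclosingCircle(Q),(Q.max(0)+Q.min(0))/2,np.ptp(Q,0),np.percentile(W[m][:,2],[10,50,90]))
E
python3 dsk.py
```

```text
time_s: 12.3
eef_pos: [513.5, 350.0, 199.0]
orientation: [[0.027, 1.0, 0.001], [1.0, -0.027, 0.0], [0.001, 0.001, -1.0]]
wrist_force: [0.9, 0.4, 0.4]
grip_width: 85.6
grip_force: 0.0
top ((512.4779052734375, 344.3353576660156), 30.564144134521484) [511.84174 344.4717 ] [55.835114 60.5719  ] [62.99148027 66.07510394 69.26527809]
side ((512.1536254882812, 349.72235107421875), 32.93609619140625) [512.3473  349.63684] [62.155273 65.69415 ] [65.71326165 67.31398206 68.46947093]
```

```bash
sed 's/,16,True/,66,True/;s/9000/12000/' disc.py > disc66.py; python3 disc66.py; python3 - <<'E'
import cv2,numpy as np
a=cv2.imread('pics/top4.png')[150:270,60:220];b=cv2.imread('pics/side4.png')[250:384,120:300]
cv2.imwrite('pics/c4.png',np.hstack([cv2.resize(a,(400,300)),cv2.resize(b,(400,300))]))
E
```

```text
[251. 183.] 2853 [513.6 349.3] [59. 61.]
[515.29038035 350.93051296 200.24791981] [-0.57297804 -0.37860895 -0.23620261]
```

View pics/c4.png

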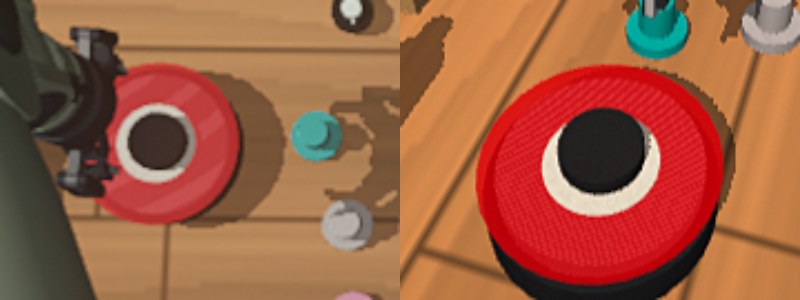

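The disc lies centred inside the pale label ring in both views (wrist camera: 513.6, 349.3). Next I'll weigh the weights one at a time.

```bash
cat > pucks.py <<'E'
from h import *
import sys
tag=sys.argv[1] if len(sys.argv)>1 else None
for n in('top','side'):
    c=cam(n,tag and n+tag+'.png');hsv=cv2.cvtColor(c['frame'],cv2.COLOR_RGB2HSV);W=world(c);z=W[...,2]
    m=(hsv[...,1]<60)&(z>43)&(z<54)&(W[...,0]>150)&(W[...,0]<760)&(W[...,1]>-450)&(W[...,1]<300)
    nn,l,s,ce=cv2.connectedComponentsWithStats(m.astype(np.uint8))
    for i in range(1,nn):
        if s[i,4]>25:
            P=np.array([onz(c,u,v,48)[:2] for v,u in np.argwhere(l==i)]);print(n,ce[i].round(),s[i,4],P.mean(0).round(1),np.ptp(P,0).round())
E
python3 -m creep '-0.02 -0.041 0 0 0.6;-0.037 -0.082 0 0 0.6;-0.054 -0.123 0 0 0.6;-0.071 -0.164 0 0 0.6;-0.085 -0.204 0 0 0.6;-0.085 -0.204 -0.04 0 0.6;-0.085 -0.204 -0.08 0 0.6;-0.085 -0.204 -0.1 0 0.6' 60; python3 pucks.py 5;python3 -c "
from h import *
cam('wrist','w5.png');print(env.observe()['eef_pos'])"
```

```text
time_s: 13.25
eef_pos: [425.1, 144.8, 93.2]
orientation: [[0.029, 1.0, -0.005], [1.0, -0.029, -0.001], [-0.001, -0.005, -1.0]]
wrist_force: [-0.2, 0.0, 0.5]
grip_width: 51.5
grip_force: 0.0
top [273. 151.] 101 [670.5 -53.6] [31. 30.]
top [276. 196.] 102 [547.3 -63.2] [44. 43.]
top [236. 195.] 105 [548.2  45.7] [30. 30.]
top [271. 239.] 103 [430.7 -49.9] [29. 29.]
side [211. 174.] 90 [668.3 -47.3] [34. 40.]
side [253. 183.] 40 [557.6 -40.8] [33. 29.]
side [246. 206.] 127 [547.2  50.7] [32. 38.]
side [288. 248.] 176 [428.7 150.7] [30. 38.]
[425.9899402  145.36406106  94.93128709]
```

View pics/w5.png

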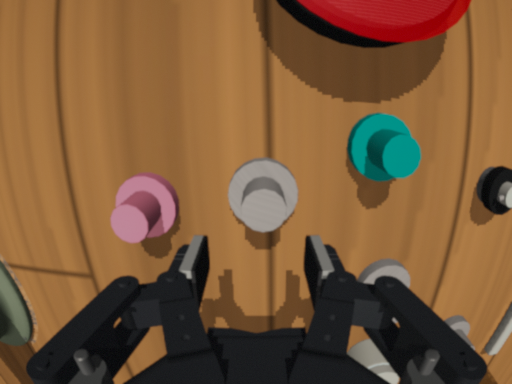

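The bare steel weight is at (265,205) (knob top about (267,208)). Its pink (143,210) and teal (385,150) look-alikes are well clear, so this is a genuine weight.

```bash
cat > wp.py <<'E'
from h import *
c=cam('wrist');hsv=cv2.cvtColor(c['frame'],cv2.COLOR_RGB2HSV)
# foot+knob silhouette: grey, not black
m=((hsv[...,1]<50)&(hsv[...,2]>90)).astype(np.uint8);m[300:]=0
n,l,s,ce=cv2.connectedComponentsWithStats(m)
e=env.observe()['eef_pos']
for i in range(1,n):
    if s[i,4]>600 and np.hypot(*(onz(c,*ce[i],30,True)[:2]-e[:2]))<80:
        ys,xs=np.where(l==i)
        # foot circle from upper (far) edge: row of top edge -> y extent on z=14
        P=np.array([onz(c,u,v,14,True)[:2] for u,v in zip(xs,ys)])
        print(ce[i].round(),s[i,4],'foot(z14): xmid',((P[:,0].max()+P[:,0].min())/2).round(1),'span',np.ptp(P,0).round(),'ymax-28',(P[:,1].max()-28).round(1))
print(e.round(1))
E
python3 -m creep '0 0 0 0 0.6;0 0 0 0 0.6';python3 wp.py
```

```text
time_s: 13.6
eef_pos: [429.2, 146.1, 97.8]
orientation: [[0.027, 1.0, 0.002], [1.0, -0.027, 0.0], [0.0, 0.002, -1.0]]
wrist_force: [-0.1, -0.5, -0.4]
grip_width: 51.1
grip_force: 0.0
[256. 194.] 3697 foot(z14): xmid 429.1 span [54. 61.] ymax-28 149.9
[429.2 146.1  97.8]
```

```bash
python3 -m creep '0 0.0032 -0.03 0 0.6;0 0.0032 -0.06 0 0.6;0 0.0032 -0.083 0 0.6;0 0.0032 -0.083 0 0.6;0 0.0032 -0.083 0 0.2;0 0.0032 -0.083 0 0.2;0 0.0032 -0.083 0 0.2;0 0.0032 -0.083 0 0.2' 60; python3 -m creep '0 0 0.02 0 0.2;0 0 0.05 0 0.2;0 0 0.08 0 0.2;0 0 0.08 0 0.2;0 0 0.08 0 0.2;0 0 0.08 0 0.2'; python3 -c "
from h import *
a=[env.observe()['wrist_force'][2]]
for i in range(5): cam('top');a.append(env.observe()['wrist_force'][2])
print(np.round(a,2),np.mean(a))"
```

```text
time_s: 14.45
eef_pos: [429.3, 149.3, 15.1]
orientation: [[0.027, 1.0, 0.002], [1.0, -0.027, 0.001], [0.001, 0.002, -1.0]]
wrist_force: [-0.5, 0.5, 7.4]
grip_width: 30.4
grip_force: 59.9
time_s: 15.05
eef_pos: [427.4, 148.9, 93.0]
orientation: [[0.027, 1.0, -0.001], [1.0, -0.027, -0.0], [-0.0, -0.001, -1.0]]
wrist_force: [-0.2, 0.5, -1.6]
grip_width: 30.9
grip_force: 59.6
[-1.61 -2.98 -1.09 -1.49 -1.93 -1.55] -1.7760716907316179
```

Only 1.7 N of load, about 0.16 kg, so this one is hollow and goes in the drawer.

```bash
python3 -m creep '0 0 0.04 0 0.2;0.008 -0.04 0.05 0 0.2;0.017 -0.08 0.05 0 0.2;0.026 -0.125 0.05 0 0.2;0.035 -0.17 0.05 0 0.2;0.044 -0.215 0.05 0 0.2;0.053 -0.26 0.05 0 0.2;0.062 -0.305 0.05 0 0.2';python3 -m creep '0.008 -0.045 0 0 0.2;0.017 -0.09 0 0 0.2;0.026 -0.135 0 0 0.2;0.035 -0.18 0 0 0.2;0.044 -0.22 0 0 0.2;0.051 -0.24 0 0 0.2;0.051 -0.24 0 0 0.2';python3 - <<'E'
from h import *
c=cam('top','t6.png');W=world(c);z=W[...,2]
hsv=cv2.cvtColor(c['frame'],cv2.COLOR_RGB2HSV)
for y in (-440,-260,-220):
    S=(abs(W[...,1]-y)<12)&(W[...,0]>420)&(W[...,0]<620)
    P=W[S];P=P[np.argsort(P[:,0])];print(y,[(int(a),int(b)) for a,b in P[::6,[0,2]]])
F=W[(z>62)&(z<76)&(W[...,1]<-180)&(W[...,1]>-460)&(W[...,0]>450)&(W[...,0]<530)];print(F[:,0].min(),F[:,0].max(),F[:,1].min(),F[:,1].max())
E
```

```text
time_s: 16.1
eef_pos: [490.1, -157.8, 143.3]
orientation: [[0.028, 1.0, -0.001], [1.0, -0.028, 0.0], [0.0, -0.001, -1.0]]
wrist_force: [0.8, 0.5, -1.3]
grip_width: 30.6
grip_force: 59.8
time_s: 16.8
eef_pos: [541.2, -399.2, 142.3]
orientation: [[0.03, 1.0, -0.0], [1.0, -0.03, -0.001], [-0.001, -0.0, -1.0]]
wrist_force: [-0.4, 0.0, -1.5]
grip_width: 30.9
grip_force: 59.9
-440 [(420, 2), (426, 0), (431, 1), (434, 1), (437, 1), (440, 1), (443, 2), (443, -1), (445, 1), (448, 2), (448, -3), (451, -1), (454, 0), (456, 2), (457, 0), (459, 1), (462, 1), (465, 5), (465, 0), (468, 0), (471, -1), (471, -3), (473, 1), (476, 0), (476, 65), (477, 61), (477, 24), (477, 54), (479, 71), (481, 73), (481, 71), (484, 72), (486, 74), (487, 67), (494, 26), (495, 43), (495, 35), (498, 12), (498, 7), (500, 12), (500, 11), (503, 15), (504, 7), (505, 19), (506, 12), (509, 15), (509, 11), (512, 12), (512, 9), (514, 12), (517, 17), (517, 10), (520, 13), (522, 19), (523, 12), (526, 13), (528, 18), (529, 11), (591, 15), (593, 15), (597, 13), (599, 19), (600, 87), (602, 17), (603, 28), (605, 14), (606, 11), (608, 
[... 3118 characters left out ...]
, (521, 13), (523, 17), (524, 10), (527, 12), (529, 12), (532, 17), (532, 14), (535, 12), (538, 10), (540, 15), (541, 10), (544, 12), (546, 13), (547, 11), (549, 11), (552, 15), (554, 17), (555, 9), (558, 13), (560, 12), (561, 9), (563, 14), (566, 12), (567, 10), (569, 12), (571, 15), (572, 9), (575, 12), (577, 15), (578, 11), (580, 12), (583, 15), (586, 15), (586, 11), (589, 13), (591, 15), (592, 8), (595, 13), (597, 14), (598, 9), (600, 12), (603, 13), (603, 11), (604, 84), (606, 88), (606, 85), (607, 83), (608, 15), (609, 84), (609, 10), (611, 15), (612, 12), (613, 8), (614, 15), (615, 11), (617, 87), (618, 82)]
476.92430294963634 493.13750565993894 -456.06207812345093 -180.06681661794465
```

View pics/t6.png

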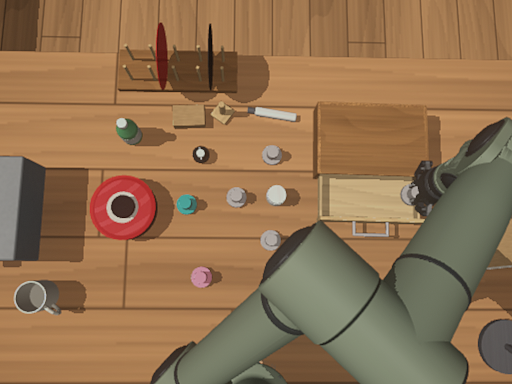

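In the top view the drawer floor is open from x≈491 to 603 (columns 320–425, rows 178–222) and the held weight is over it at (410,195). The disc sits centred on the label at (123,207).

```bash
python3 -m creep '0.004 0 -0.03 0 0.2;0.004 0 -0.07 0 0.2;0.004 0 -0.1 0 0.2;0.004 0 -0.112 0 0.2;0.004 0 -0.1145 0 0.2;0.004 0 -0.1145 0 0.2;0.004 0 -0.1145 0 0.2';python3 -m creep '0 0 0 0 0.5;0 0 0 0 0.5;0 0 0 0 0.5;0 0 0.03 0 0.5;0 0 0.08 0 0.5;0 0 0.12 0 0.5;0 0 0.15 0 0.6'
```

```text
time_s: 17.55
eef_pos: [546.0, -396.4, 30.8]
orientation: [[0.027, 1.0, 0.002], [1.0, -0.027, -0.002], [-0.001, 0.002, -1.0]]
wrist_force: [0.1, -0.5, -1.9]
grip_width: 30.7
grip_force: 59.9
time_s: 18.25
eef_pos: [546.7, -396.8, 183.1]
orientation: [[0.027, 1.0, 0.004], [1.0, -0.027, -0.003], [-0.003, 0.004, -1.0]]
wrist_force: [0.2, -0.6, -0.4]
grip_width: 50.8
grip_force: 0.0
```

```bash
python3 -m creep '-0.015 0.045 0 0 0.6;-0.03 0.09 0 0 0.6;-0.045 0.135 0 0 0.6;-0.06 0.18 0 0 0.6;-0.075 0.225 0 0 0.6;-0.09 0.27 0 0 0.6;-0.105 0.315 0 0 0.6;-0.117 0.35 0 0 0.6';python3 -m creep '0 0 -0.04 0 0.6;0 0 -0.085 0 0.6;0 0 -0.085 0 0.6;0 0 -0.085 0 0.6;0 0 -0.085 0 0.6';python3 wp.py;python3 pucks.py
```

```text
time_s: 19.05
eef_pos: [427.7, -43.7, 179.8]
orientation: [[0.026, 1.0, 0.002], [1.0, -0.026, 0.001], [0.001, 0.002, -1.0]]
wrist_force: [0.4, -0.3, 0.1]
grip_width: 51.2
grip_force: 0.0
time_s: 19.55
eef_pos: [429.9, -46.6, 96.1]
orientation: [[0.028, 1.0, 0.003], [1.0, -0.028, -0.001], [-0.0, 0.003, -1.0]]
wrist_force: [0.5, -0.6, 1.1]
grip_width: 51.4
grip_force: 0.0
[255. 198.] 3712 foot(z14): xmid 429.4 span [53. 62.] ymax-28 -45.7
[430.1 -46.7  96.3]
top [273. 151.] 100 [670.  -53.4] [31. 30.]
top [279. 190.] 47 [561.7 -69.7] [22. 41.]
top [236. 195.] 107 [548.4  45.6] [30. 30.]
side [288. 124.] 30 [ 544.4 -385.2] [28. 32.]
side [211. 174.] 88 [668.3 -47.7] [34. 38.]
side [257. 183.] 79 [547.  -43.1] [48. 36.]
side [305. 192.] 104 [429.3 -44.1] [30. 37.]
side [246. 206.] 124 [547.3  50.4] [33. 38.]
```

Puck at (429.4, -45.7), and the tool is within 1 mm of it. I'll grasp and weigh.

```bash
python3 -m creep '0 0.0005 -0.03 0 0.6;0 0.0005 -0.06 0 0.6;0 0.0005 -0.081 0 0.6;0 0.0005 -0.081 0 0.6;0 0.0005 -0.081 0 0.2;0 0.0005 -0.081 0 0.2;0 0.0005 -0.081 0 0.2;0 0.0005 -0.081 0 0.2' 60; python3 -m creep '0 0 0.03 0 0.2;0 0 0.08 0 0.2;0 0 0.12 0 0.2;0 0 0.12 0 0.2;0 0 0.12 0 0.2;0 0 0.12 0 0.2'; cat > weigh.py <<'E'
from h import *
a=[env.observe()['wrist_force'][2]]
for i in range(4): cam('side');a.append(env.observe()['wrist_force'][2])
print(np.round(a,2),np.mean(a))
E
python3 weigh.py
```

```text
time_s: 20.5
eef_pos: [429.1, -45.8, 14.6]
orientation: [[0.027, 1.0, 0.002], [1.0, -0.027, -0.001], [-0.001, 0.002, -1.0]]
wrist_force: [-0.8, -0.2, 7.8]
grip_width: 30.5
grip_force: 59.8
time_s: 21.1
eef_pos: [427.2, -45.2, 132.5]
orientation: [[0.027, 1.0, -0.002], [1.0, -0.027, 0.0], [0.0, -0.002, -1.0]]
wrist_force: [0.1, -0.4, -0.9]
grip_width: 30.8
grip_force: 59.8
[-0.92 -1.33 -1.46 -1.36 -1.28] -1.2710782095091737
```

Hollow again (1.3 N), so into the drawer's middle.

```bash
python3 -m creep '0.018 -0.04 0.01 0 0.2;0.036 -0.08 0.01 0 0.2;0.054 -0.12 0.01 0 0.2;0.072 -0.16 0.01 0 0.2;0.09 -0.2 0.01 0 0.2;0.105 -0.24 0.01 0 0.2;0.118 -0.272 0.01 0 0.2;0.118 -0.272 0.01 0 0.2';python3 -m creep '0 0 -0.04 0 0.2;0 0 -0.08 0 0.2;0 0 -0.1 0 0.2;0 0 -0.112 0 0.2;0 0 -0.112 0 0.2;0 0 -0.112 0 0.2'
```

```text
time_s: 22.1
eef_pos: [547.1, -321.9, 141.6]
orientation: [[0.031, 1.0, 0.0], [1.0, -0.031, -0.001], [-0.001, 0.0, -1.0]]
wrist_force: [-1.2, 0.9, -1.5]
grip_width: 30.4
grip_force: 59.9
time_s: 22.7
eef_pos: [546.6, -317.5, 31.9]
orientation: [[0.027, 1.0, 0.0], [1.0, -0.027, -0.0], [-0.0, 0.0, -1.0]]
wrist_force: [-0.2, -0.3, -0.1]
grip_width: 30.4
grip_force: 59.7
```

```bash
python3 -m creep '0 0 -0.004 0 0.2;0 0 -0.004 0 0.2;0 0 -0.004 0 0.5;0 0 -0.004 0 0.5;0 0 -0.004 0 0.5;0 0 0.04 0 0.5;0 0 0.09 0 0.5;0 0 0.14 0 0.5';python3 -m creep '0 0.045 0 0 0.6;0 0.09 0 0 0.6;0 0.135 0 0 0.6;0 0.18 0 0 0.6;0 0.225 0 0 0.6;0 0.27 0 0 0.6;0 0.315 0 0 0.6;0.001 0.366 0 0 0.6';python3 -m creep '0 0 -0.04 0 0.6;0 0 -0.07 0 0.6;0 0 -0.07 0 0.6;0 0 -0.07 0 0.6;0 0 -0.07 0 0.6';python3 wp.py;python3 pucks.py
```

```text
time_s: 23.5
eef_pos: [546.4, -317.2, 172.8]
orientation: [[0.027, 1.0, 0.001], [1.0, -0.027, 0.001], [0.001, 0.001, -1.0]]
wrist_force: [0.4, -0.3, 0.3]
grip_width: 43.0
grip_force: 0.0
time_s: 24.3
eef_pos: [547.7, 49.3, 171.9]
orientation: [[0.028, 1.0, 0.002], [1.0, -0.028, 0.0], [0.001, 0.002, -1.0]]
wrist_force: [1.0, -0.3, -0.1]
grip_width: 51.1
grip_force: 0.0
time_s: 24.8
eef_pos: [548.8, 47.2, 103.1]
orientation: [[0.028, 1.0, 0.003], [1.0, -0.028, 0.0], [0.0, 0.003, -1.0]]
wrist_force: [0.3, 0.6, 1.0]
grip_width: 51.1
grip_force: 0.0
[254. 194.] 3507 foot(z14): xmid 547.9 span [54. 60.] ymax-28 49.1
[548.9  47.1 103.2]
top [273. 151.] 101 [670.4 -53.6] [31. 30.]
top [277. 195.] 117 [549.7 -66.1] [49. 49.]
side [288. 124.] 30 [ 545.  -384.8] [31. 21.]
side [282. 135.] 35 [ 544.8 -307.3] [30. 30.]
side [211. 174.] 85 [668.4 -47.6] [34. 37.]
side [251. 183.] 32 [561.5 -40.8] [25. 24.]
side [246. 206.] 124 [547.2  50.5] [33. 37.]
```

```bash
python3 -m creep '-0.001 0.002 -0.03 0 0.6;-0.001 0.002 -0.06 0 0.6;-0.001 0.002 -0.088 0 0.6;-0.001 0.002 -0.088 0 0.6;-0.001 0.002 -0.088 0 0.2;-0.001 0.002 -0.088 0 0.2;-0.001 0.002 -0.088 0 0.2;-0.001 0.002 -0.088 0 0.2' 60; python3 -m creep '0 0 0.03 0 0.2;0 0 0.08 0 0.2;0 0 0.12 0 0.2;0 0 0.12 0 0.2;0 0 0.12 0 0.2;0 0 0.12 0 0.2'; python3 weigh.py
```

```text
time_s: 25.75
eef_pos: [546.8, 49.4, 14.2]
orientation: [[0.027, 1.0, 0.001], [1.0, -0.027, -0.0], [-0.0, 0.001, -1.0]]
wrist_force: [-0.6, -0.6, 4.6]
grip_width: 30.7
grip_force: 59.4
time_s: 26.35
eef_pos: [544.9, 49.6, 132.0]
orientation: [[0.027, 1.0, -0.003], [1.0, -0.027, 0.0], [0.0, -0.003, -1.0]]
wrist_force: [-0.4, 0.5, -0.9]
grip_width: 30.6
grip_force: 59.7
[-0.9  -1.27 -1.22 -2.52 -0.68] -1.3174908301076371
```

Hollow too (1.3 N); it goes in the drawer's left part. That leaves the weight at (670,-53), which I will check by lifting.

```bash
python3 -m creep '0 -0.04 0.01 0 0.2;0 -0.085 0.01 0 0.2;0 -0.13 0.01 0 0.2;0 -0.175 0.01 0 0.2;0 -0.22 0.01 0 0.2;0.001 -0.26 0.01 0 0.2;0.001 -0.288 0.01 0 0.2;0.001 -0.288 0.01 0 0.2';python3 -m creep '0 0 -0.04 0 0.2;0 0 -0.08 0 0.2;0 0 -0.1 0 0.2;0 0 -0.115 0 0.2;0 0 -0.1155 0 0.2;0 0 -0.1155 0 0.2'
```

```text
time_s: 27.35
eef_pos: [546.9, -242.4, 142.3]
orientation: [[0.032, 0.999, -0.0], [0.999, -0.032, -0.001], [-0.001, -0.0, -1.0]]
wrist_force: [-0.2, -0.0, -1.2]
grip_width: 30.4
grip_force: 59.7
time_s: 27.95
eef_pos: [546.7, -237.4, 26.9]
orientation: [[0.026, 1.0, -0.002], [1.0, -0.026, 0.001], [0.001, -0.002, -1.0]]
wrist_force: [0.1, 0.3, -1.1]
grip_width: 30.5
grip_force: 88.7
```

```bash
python3 -m creep '0 0 0 0 0.2;0 0 0 0 0.5;0 0 0 0 0.5;0 0 0 0 0.5;0 0 0.04 0 0.5;0 0 0.09 0 0.5;0 0 0.14 0 0.5;0 0 0.15 0 0.5';python3 -m creep '0.02 0.035 0 0 0.6;0.045 0.07 0 0 0.6;0.07 0.105 0 0 0.6;0.095 0.14 0 0 0.6;0.12 0.175 0 0 0.6;0.123 0.19 0 0 0.6;0.123 0.19 -0.04 0 0.6;0.123 0.19 -0.08 0 0.6';python3 -m creep '0 0 0 0 0.6;0 0 0 0 0.6;0 0 0 0 0.6';python3 wp.py;python3 pucks.py
```

```text
time_s: 28.75
eef_pos: [550.5, -240.4, 184.6]
orientation: [[0.027, 1.0, 0.009], [1.0, -0.027, -0.005], [-0.005, 0.009, -1.0]]
wrist_force: [0.6, -0.6, 0.3]
grip_width: 42.5
grip_force: 0.0
time_s: 29.55
eef_pos: [671.3, -48.1, 98.0]
orientation: [[0.026, 1.0, 0.003], [1.0, -0.026, -0.001], [-0.001, 0.003, -1.0]]
wrist_force: [-0.4, -0.1, -0.1]
grip_width: 51.3
grip_force: 0.0
time_s: 29.85
eef_pos: [671.5, -49.2, 100.2]
orientation: [[0.028, 1.0, 0.003], [1.0, -0.028, -0.001], [-0.001, 0.003, -1.0]]
wrist_force: [0.1, 0.1, 0.8]
grip_width: 51.0
grip_force: 0.0
[253. 198.] 3551 foot(z14): xmid 669.7 span [54. 61.] ymax-28 -49.9
[671.9 -49.2 100.5]
top [382. 234.] 28 [ 446.2 -348. ] [14. 38.]
side [287. 124.] 31 [ 546.2 -384.8] [30. 31.]
side [282. 135.] 34 [ 546.5 -306.6] [31. 31.]
side [276. 147.] 37 [ 544.7 -227.8] [31. 25.]
side [211. 174.] 88 [668.3 -47.7] [34. 37.]
side [257. 183.] 79 [546.8 -44.4] [49. 37.]
```

```bash
python3 -m creep '-0.002 -0.0008 -0.03 0 0.6;-0.002 -0.0008 -0.06 0 0.6;-0.002 -0.0008 -0.085 0 0.6;-0.002 -0.0008 -0.085 0 0.6;-0.002 -0.0008 -0.085 0 0.2;-0.002 -0.0008 -0.085 0 0.2;-0.002 -0.0008 -0.085 0 0.2;-0.002 -0.0008 -0.085 0 0.2' 80; python3 -m creep '0 0 0.03 0 0.2;0 0 0.08 0 0.2;0 0 0.13 0 0.2;0 0 0.17 0 0.2;0 0 0.17 0 0.2;0 0 0.17 0 0.2;0 0 0.17 0 0.2'; python3 weigh.py
```

```text
time_s: 30.8
eef_pos: [669.3, -49.5, 14.3]
orientation: [[0.027, 1.0, 0.002], [1.0, -0.027, -0.001], [-0.0, 0.002, -1.0]]
wrist_force: [0.6, -0.2, 6.4]
grip_width: 30.1
grip_force: 79.7
time_s: 31.5
eef_pos: [666.0, -48.9, 179.6]
orientation: [[0.027, 1.0, -0.006], [1.0, -0.027, 0.001], [0.001, -0.006, -1.0]]
wrist_force: [-0.9, -0.0, -5.9]
grip_width: 30.5
grip_force: 80.3
[-5.87 -5.72 -5.55 -4.89 -5.35] -5.476408398755806
```

Solid (5.5 N, about 0.55 kg). I'll carry it to the disc.

```bash
python3 -m creep '-0.016 0.04 0 0 0.2;-0.032 0.08 0 0 0.2;-0.048 0.12 0 0 0.2;-0.064 0.16 0 0 0.2;-0.08 0.2 0 0 0.2;-0.096 0.24 0 0 0.2;-0.112 0.28 0 0 0.2;-0.128 0.32 0 0 0.2';python3 -m creep '-0.012 0.04 0 0 0.2;-0.025 0.077 -0.01 0 0.2;-0.025 0.077 -0.04 0 0.2;-0.025 0.077 -0.07 0 0.2;-0.025 0.077 -0.07 0 0.2;-0.025 0.077 -0.07 0 0.2;-0.025 0.077 -0.07 0 0.2'
```

```text
time_s: 32.5
eef_pos: [539.0, 272.1, 182.0]
orientation: [[0.027, 1.0, -0.001], [1.0, -0.027, -0.0], [-0.0, -0.001, -1.0]]
wrist_force: [0.3, 0.1, -4.7]
grip_width: 30.1
grip_force: 80.7
time_s: 33.2
eef_pos: [516.4, 348.0, 114.3]
orientation: [[0.028, 1.0, 0.002], [1.0, -0.028, 0.001], [0.001, 0.002, -1.0]]
wrist_force: [0.0, 1.1, -4.3]
grip_width: 30.0
grip_force: 80.5
```

```bash
python3 -m creep '-0.0035 0.001 -0.015 0 0.2;-0.0035 0.001 -0.025 0 0.2;-0.0035 0.001 -0.03 0 0.2;-0.0035 0.001 -0.03 0 0.2;-0.0035 0.001 -0.03 0 0.2';python3 -m creep '0 0 -0.0015 0 0.2;0 0 -0.0015 0 0.2;0 0 -0.003 0 0.2;0 0 -0.003 0 0.2'
```

```text
time_s: 33.7
eef_pos: [512.2, 348.7, 83.3]
orientation: [[0.028, 1.0, 0.001], [1.0, -0.028, 0.0], [0.0, 0.001, -1.0]]
wrist_force: [-1.0, 0.4, -5.9]
grip_width: 30.1
grip_force: 80.5
time_s: 34.1
eef_pos: [512.0, 348.9, 80.3]
orientation: [[0.027, 1.0, 0.001], [1.0, -0.027, 0.0], [0.0, 0.001, -1.0]]
wrist_force: [-0.3, 0.2, -1.9]
grip_width: 30.3
grip_force: 81.2
```

```bash
python3 -m creep '0 0 -0.0007 0 0.2;0 0 -0.0007 0 0.2;0 0 -0.0007 0 0.5;0 0 -0.0007 0 0.5;0 0 -0.0007 0 0.5;0 0 0.03 0 0.5;0 0 0.07 0 0.5;0 0 0.12 0 0.5';python3 -m creep '0 -0.04 0 0 0;0 -0.08 0 0 0;-0.01 -0.12 0 0 0;-0.02 -0.16 0 0 0;-0.03 -0.2 0 0 0;-0.04 -0.24 0 0 0;-0.05 -0.28 0 0 0;-0.06 -0.32 0 0 0';cat > fin.py <<'E'
from h import *
import sys
for n in('top','side'):
    c=cam(n,n+sys.argv[1]+'.png');hsv=cv2.cvtColor(c['frame'],cv2.COLOR_RGB2HSV);W=world(c);z=W[...,2]
    near=np.hypot(W[...,0]-513,W[...,1]-350)<60
    for nm,m,h in(('knob',(hsv[...,1]<60)&near&(z>106)&(z<122),114),('puckfoot',(hsv[...,1]<60)&near&(z>73)&(z<86),80),('disc',(hsv[...,2]<70)&near&(z>52)&(z<72),66)):
        ij=np.argwhere(m)
        if len(ij)<10: print(n,nm,'few');continue
        P=np.array([onz(c,u,v,h)[:2] for v,u in ij]);print(n,nm,len(P),'mid',((P.max(0)+P.min(0))/2).round(1),'span',np.ptp(P,0).round())
E
python3 fin.py 7; python3 pucks.py
```

```text
time_s: 34.9
eef_pos: [510.6, 348.1, 199.2]
orientation: [[0.027, 1.0, -0.003], [1.0, -0.027, -0.002], [-0.002, -0.003, -1.0]]
wrist_force: [0.6, 0.7, 0.3]
grip_width: 42.6
grip_force: 0.0
time_s: 35.7
eef_pos: [451.3, 27.3, 200.0]
orientation: [[0.027, 1.0, 0.001], [1.0, -0.027, -0.0], [-0.0, 0.001, -1.0]]
wrist_force: [1.0, 0.1, 0.2]
grip_width: -0.3
grip_force: 0.0
top knob 127 mid [512.4 344. ] span [31. 30.]
top puckfoot 197 mid [512.8 344.8] span [55. 53.]
top disc 39 mid [511.8 330.6] span [56. 33.]
side knob 356 mid [510.8 349.6] span [33. 37.]
side puckfoot 579 mid [511.4 350.2] span [57. 58.]
side disc 308 mid [511.8 357.8] span [63. 53.]
top [386. 230.] 31 [ 457.2 -358.9] [35. 26.]
side [282. 135.] 38 [ 546.3 -308.3] [30. 37.]
side [276. 147.] 39 [ 544.3 -228.1] [29. 30.]
side [258. 183.] 76 [545.9 -43.9] [49. 43.]
```

```bash
python3 -c "
import cv2,numpy as np
b=cv2.imread('pics/side7.png');t=cv2.imread('pics/top7.png')
cv2.imwrite('pics/c7.png',np.hstack([cv2.resize(b[80:230,170:320],(400,400)),cv2.resize(t[140:260,300:440],(400,400))]))"; python3 -m creep '0 -0.045 0 0 0;-0.01 -0.09 0 0 0;-0.02 -0.135 0 0 0;-0.03 -0.18 0 0 0;-0.04 -0.225 0 0 0;-0.05 -0.27 0 0 0;-0.055 -0.315 0 0 0;-0.055 -0.342 0 0 0'
```

```text
time_s: 36.7
eef_pos: [397.5, -315.6, 199.9]
orientation: [[0.028, 1.0, 0.001], [1.0, -0.028, -0.001], [-0.001, 0.001, -1.0]]
wrist_force: [1.1, 0.5, -0.4]
grip_width: -0.0
grip_force: 0.0
```

View pics/c7.png

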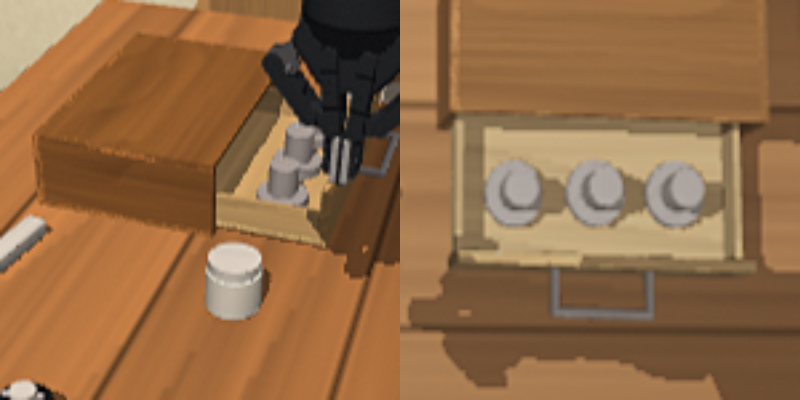

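All three weights stand upright in the drawer (crop columns 515, 595 and 675, row 190). I'll lower the shut fingers in front of the bar and push.

```bash
python3 -m creep '0 -0.001 -0.045 0 0;0 -0.002 -0.09 0 0;0 -0.002 -0.13 0 0;0 -0.002 -0.164 0 0;0.01 -0.002 -0.164 0 0;0.03 -0.002 -0.164 0 0;0.045 -0.002 -0.164 0 0;0.06 -0.002 -0.164 0 0';python3 -m creep '0.015 0 0 0 0;0.03 0 0 0 0;0.04 0 0 0 0;0.05 0 0 0 0;0.06 0 0 0 0;0.067 0 0 0 0;0.07 0 0 0 0;0.07 0 0 0 0'
```

```text
time_s: 37.5
eef_pos: [458.6, -314.7, 37.1]
orientation: [[0.025, 1.0, -0.001], [1.0, -0.025, -0.001], [-0.001, -0.001, -1.0]]
wrist_force: [-3.0, -0.1, -2.1]
grip_width: 0.2
grip_force: 1.2
time_s: 38.3
eef_pos: [527.2, -315.2, 35.8]
orientation: [[0.027, 1.0, 0.001], [1.0, -0.027, 0.0], [0.0, 0.001, -1.0]]
wrist_force: [-0.5, 0.1, 0.6]
grip_width: -0.1
grip_force: 0.0
```

```bash
for i in 1 2; do python3 -m creep '0.003 0 0 0 0;0.006 0 0 0 0;0.009 0 0 0 0;0.009 0 0 0 0' | sed -n '2p;4p'; done
```

```text
eef_pos: [536.1, -315.2, 35.7]
wrist_force: [-0.0, -1.0, 0.9]
eef_pos: [540.1, -315.3, 35.6]
wrist_force: [-15.5, -0.7, 8.3]
```

```bash
python3 -m creep '0.003 0 0 0 0;0.005 0 0 0 0;0.005 0 0 0 0;0.005 0 0 0 0' | sed -n '2p;4p'; python3 -m creep '-0.015 0 0 0 0;-0.04 0 0 0 0;-0.08 0 0 0 0;-0.09 0 0.04 0 0;-0.09 0.02 0.08 0 0;-0.1 0.06 0.12 0 0;-0.14 0.08 0.16 0 0;-0.18 0.08 0.17 0 0'; python3 -m creep '-0.02 0 0 0 0;-0.02 0 0 0 0;-0.02 0 0 0 0'; python3 fin.py 8; python3 - <<'E'
from h import *
t=cv2.imread('pics/top8.png');cv2.imwrite('pics/t8b.png',cv2.resize(t,(800,600)))
c=cam('top');W=world(c);z=W[...,2]
F=W[(z>62)&(z<76)&(W[...,1]<-180)&(W[...,1]>-460)&(W[...,0]>560)&(W[...,0]<620)]
for lo in range(-460,-200,40):
    q=F[(F[:,1]>=lo)&(F[:,1]<lo+40)]
    if len(q): print(lo,len(q),q[:,0].min().round(1),q[:,0].max().round(1))
E
```

```text
eef_pos: [540.3, -315.2, 35.5]
wrist_force: [-27.3, -0.4, 18.6]
time_s: 40.3
eef_pos: [375.9, -235.4, 206.9]
orientation: [[0.023, 1.0, 0.005], [1.0, -0.023, -0.003], [-0.003, 0.005, -1.0]]
wrist_force: [-0.6, -1.6, 0.9]
grip_width: -0.2
grip_force: 0.0
time_s: 40.6
eef_pos: [354.9, -236.4, 204.5]
orientation: [[0.028, 1.0, 0.002], [1.0, -0.028, -0.001], [-0.001, 0.002, -1.0]]
wrist_force: [-0.2, 0.1, -0.6]
grip_width: -0.3
grip_force: 0.0
top knob 129 mid [512.4 344. ] span [31. 30.]
top puckfoot 205 mid [512.8 343.7] span [55. 55.]
top disc 40 mid [511.8 330.6] span [56. 33.]
side knob 359 mid [510.6 349.7] span [34. 37.]
side puckfoot 578 mid [511.3 349.9] span [57. 57.]
side disc 313 mid [511.8 357.1] span [63. 55.]
-460 60 589.9 601.8
-420 58 591.6 601.0
-380 57 592.7 603.4
-340 56 593.8 603.8
-300 61 593.8 604.5
-260 59 594.9 605.2
-220 62 595.5 605.9
```

View pics/t8b.png

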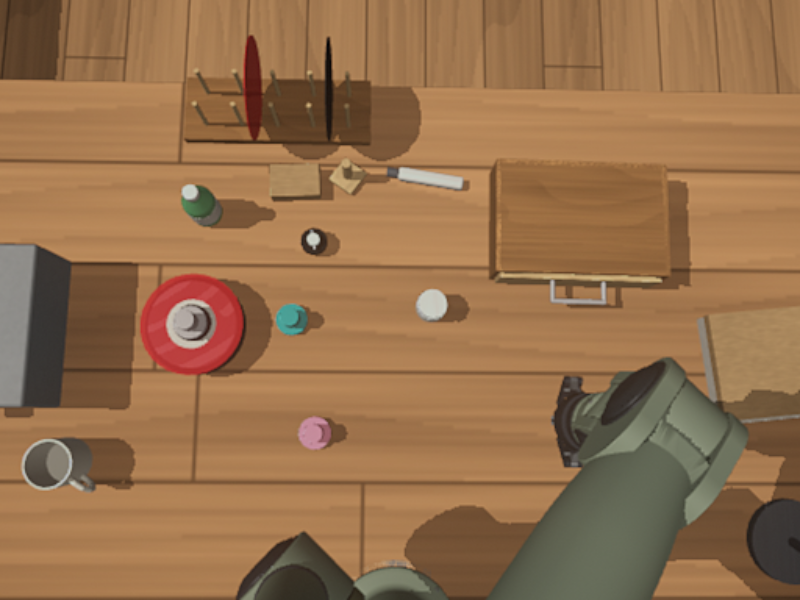

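The drawer is shut against the cabinet (front edge row about 278). The solid weight stands on the disc on the record at (190,322), and the bystanders and decoys are where they started. Handing in.

```bash
python3 -c "
from station import env
print(env.finish_job())"
```

```text
the job is handed in; nothing more can be done
None
```

I handed the job in with every step carried out, but no verdict came back: the disc is on the label with the solid weight (about 0.55 kg) standing on it, and all three hollow weights are in the shut drawer.

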